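Switch on the inspection camera and hold its mirror on the target

TASK

Throw the toggle of the camera's switch box over to its on side, away from the robot. Then take the upright pin behind the sprung mirror and swing the mirror until the inspection camera, looking at the mirror, has the target ball in the middle of its view. The mirror springs back if let go, so finish while holding it steady at that angle, and leave the other things on the desk where they are.

Things in the scene. Friction and masses are not known exactly. Their poses are not given: they have to be found in the camera images.
- switch_box: Grey switch box fixed on the desk, 110 x 70 mm, 48 mm high (134 mm long with its flanges), origin under its centre; a lever stands out of its top. Its x axis points from the off side to the on side, roughly away from the robot. Over the desk hang lamps, the lowest about 0.5 m above it: keep the arm low when crossing.
- knob (a point): Centre of the black ball knob (28 mm diameter) at the end of the switch's lever. The lever is an 11 mm rod turning about a horizontal axis across the box (the box's y) 46 mm above the desk; the knob is 82 mm from that axis.
- switch (a joint): Switch lever angle, rad: 0 = off (leaning 0.5 rad to the box's -x side), 0.5 = upright, 1.0 = on (leaning 0.5 rad to +x). The lever is weighted: past upright it drops over to the far end and stays there; short of upright it drops back. About 1 N at the knob moves it.
- stand: Inspection stand fixed on the desk: a round foot (72 mm) with the mirror's vertical pivot, and a flat aluminium rail to a grey box camera on a post (top at 121 mm), which looks along the rail at the mirror. Origin under the pivot axis; the rail runs 110 degrees clockwise (seen from above) from the stand's x axis.
- pivot (a point): Point on the mirror's vertical pivot axis, 100 mm above the desk, in the mirror's glass face: the camera's line of sight meets the mirror here.
- lens (a point): Middle of the camera's lens, 190 mm from the pivot and at the same height; it looks straight at the pivot.
- mirror: The mirror in its black frame, 80 mm wide, 60 mm high, 70 to 130 mm above the desk, turning about the vertical pivot axis. Origin on the axis at desk height; its x axis is the normal out of the reflecting face. Behind it a flat lever, top at 122 mm, carries an upright pin.
- mirror_turn (a joint): Mirror angle, rad, 0 to 1.2, growing clockwise seen from above. At 0 (rest stop) the face's normal points 80 degrees counter-clockwise of the direction from pivot to lens. A light spring drives it back to 0 (1 to 2 N at the pin). The camera sees the ball when the normal halves the angle between the directions from the pivot to the lens and to the ball.
- pin (a point): Grip height on the upright steel pin, 12 mm diameter, 75 mm behind the glass on the mirror's lever; this point is 150 mm above the desk. The pin stands free from a collar at 124 mm up to 170 mm.
- sightline (a point): Camera's line of sight after reflection: origin at the pivot, x axis along the reflected line, y horizontal across it. Turns twice as far as the mirror.
- ball (a point): Centre of the white target ball, 50 mm diameter, 100 mm above the desk on a thin post with a round foot, fixed on the desk beyond the mirror.
- round_tin: Round white tin, 60 mm wide, 24 mm high, standing in front of the mirror, loose, to be left alone; origin under its centre.
- sanding_block: Sanding block, 40 x 70 x 26 mm, loose, to be left alone; origin under its centre.
- polish_stick: Dark polish stick, 14 x 48 x 12 mm, loose, to be left alone; origin under its centre.
- glue_bottle: Small white bottle with a yellow cap, 34 mm wide, 82 mm high, loose, to be left alone; origin under its centre.
There are look-alikes about, which are no part of the job. Leave any green or yellow look-alike of the part that bears ball alone.

How it is judged (in metres and radians):
On the way, in this order (a step that is already met when the one before it is completed fails the run):
1. the switch is on (value of joint switch above 0.9 rad), for 0.2 s.
2. the mirror is held by the fingers so that the camera's reflected line of sight meets the ball (y of ball in the frame of sightline between -0.022 and 0.022 m and x of ball in the frame of sightline above 0.05 m and contact force between the fingers and mirror above 0.3 N and value of joint switch above 0.9 rad), for 0.5 s.
At the end, for the whole second after the job is handed in: Switch lever past 0.9 rad; fingers touching the mirror or its lever with over 0.3 N, mirror turning slower than 0.05 rad/s; the reflected line of sight passes within 22 mm of the ball's centre, ball ahead of the mirror; loose bystanders within 30 mm of where they stood (all of step 2 and velocity of joint mirror_turn between -0.05 and 0.05 rad/s and distance of each of round_tin, sanding_block, polish_stick, glue_bottle from where it was at the start of the episode below 0.03 m); the arm keeps its last pose, push and grip.
It fails at once if a bystander is knocked away (distance of any of round_tin, sanding_block, polish_stick, glue_bottle from where it was at the start of the episode above 0.03 m).
It also fails if it takes over 42 s, if anything falls off the work surface, if the arm or the gripper's body presses on something with over 40 N, if the wrist force passes 120 N, or if a joint passes its speed limit or range.

ROBOT

A 6-joint arm with a two-finger parallel gripper is mounted at the origin on a cart in front of the work surface, level with it; the furniture and walls round the work are solid. World frame = base frame: x ahead of the robot, y to its left, z up, the work surface at z = 0. Lengths are in mm, angles in rad, forces in N, time in s.
With the tool pointing down it reaches from about 250 to 775 mm from the base axis. Payload 4 kg.
Tool frame: the origin (TCP) lies midway between the tips of the shut fingers; the grasp point (between the pads) lies 19 mm behind it; z points along the fingers, y is the direction in which the jaws open and shut (so a half turn about z gives the same grasp; the last joint's range is limited). The gripper opens to 85 mm and grips with 20 to 120 N. Pads are 22 mm wide; open, the fingers measure 114 mm over their backs; the gripper's body (76 mm by 85 mm) begins 54 mm behind the grasp point. The pads swing forward as they close: fully open they stand 13 mm farther back than shut.
Start: joints at [1.176, 0.087, 1.371, -0, 1.684, -0.103], TCP at [158.231, 526.764, 231.341] pointing down, gripper open.
Joint ranges: [-3.1, 3.1], [-0.76, 2.03], [0.27, 2.55], [-1.08, 4.22], [0.17, 2.65], [-2.57, 2.57]. Speed limits (rad/s): [2.79, 2.79, 3.14, 3.14, 3.14, 3.14].

INTERFACE

Orientations are given as a unit quaternion [x, y, z, w].
In Python, from rig import get_state, camera, camera_model, close_job, masks_of, pinpoint gives the robot as it stands.
- The arm moves only by the tool jog_arm, never from a script. Its argument "steps" is a list of rows, each an object with "rot": the turn, a rotation vector about the tool's x, y, z in degrees, a list of three; "linear": the shift along the tool's x, y, z in m, a list of three; "fingers": the opening in per cent of the stroke, from 0 (shut) to 100 (fully open). A call has 1 to 5 rows; each row is the pose to reach, as a shift and turn from the pose commanded when the call began, along the tool's axes at that moment; what a row does not reach only later rows make up. A row lasts 1/12 s, in which the tool goes at most 41.7 mm and 7.16 degrees, less where a joint would pass 70% of its speed; a pose out of reach is approached as far as the arm can. A call with a gripper value outside its range is refused whole. The fingers move at their own pace and stop on an object; "newtons" is the grip in N (left out, the last holds). Time passes only in rows, so rows that repeat a pose let the fingers close. It gives the time, the measured TCP pose, the force and the opening at its end, in the units of the state.
- get_state(): the state, without advancing time (a new reading comes with each control period).
- camera(name): name is "scene" or "top" or "wrist"; returns (picture, depth): 480x640x3 uint8, blue, green, red; 480x640 float32, mm along the optical axis (not along the pixel's ray), 0 where there is no reading.
- camera_model(name): a dict with "fx", "fy", "cx", "cy" (pixels), "T" (4x4, takes a point from camera to world coordinates). Camera axes: x right, y down, z forward; pixel columns grow to the right and rows downward; lengths in mm; the calibration is good to about 2 mm. The wrist camera is an equidistant fisheye: a pixel r from the principal point sees the ray r / f radians off the axis. A picture is of the moment at which its call begins: read the wrist's pose just before it. camera_model takes no time and is no camera call; for the wrist camera it gives the pose at the moment of the call.
- close_job(): hands the job in, once; it reports no verdict.
Trained networks look in the newest picture that a camera, given by its name, has taken for a name from the list of things; names that differ only in an ending like _2 or _b are one class to them, and where a whole thing is asked for, a point or a joint stands for the part that bears it (a point fixed in the world has none). Each returns a list of dicts, best first, with "conf" (0 to 1); they miss things now and then, are a little off and sometimes report something else, mostly with a low value. They report only what shows in the picture. A call takes as long as a camera call. They do not tell look-alikes from the thing itself.
- masks_of(query, camera): "mask" (480x640 bool, what is visible of it) and "extent" ([left, top, right, bottom] in pixels, round what is visible of it).
- pinpoint(query, camera): "centre" ([row, column] in pixels: a listed point, or the origin of a listed thing).
The state is a dict: "t": time; "q": joint angles; "dq": joint speeds; "joint_torque": joint torques, N m; "ee_pos": TCP position; "eef_rot": TCP orientation; "wrist_force": force on the tool from outside, world axes, zero at the start; "moment": the same for the moment, N m; "width": finger opening in mm.
Only numpy, scipy, OpenCV 4.12 (cv2) and the standard library are available. Lean on these libraries where they do the work, as an engineer would, in place of code of your own. Each camera call takes 0.05 s, during which the arm holds its last target.

## Working session

There is one attempt and no reset: what is moved stays moved. The work goes in short steps, Python scripts to look and compute and a tool call to move; the robot and the scene stay as the last step left them, time stands still between calls to the robot, and variables do not carry over. Pictures are saved under pics/ and viewed, and the job is handed in when it is done.

Besides the shell and the picture viewer there is one more tool, called in YAML: its name, and indented under it one key for each argument. jog_arm: Moves the arm, as the interface text tells. Its arguments: {"type":"object","properties":{"steps":{"type":"array"},"newtons":{"type":"number"}},"required":["steps"]}

```bash
mkdir -p pics; ls
python3 - <<'E'
from rig import *
import cv2,json,numpy as np
print(get_state())
for c in ["scene","top","wrist"]:
    p,d=camera(c); cv2.imwrite(f"pics/{c}0.png",p); np.save(f"pics/{c}0_d.npy",d)
    m=camera_model(c); print(c,m)
E
```

```text
pics
{'t': 0.0, 'q': array([ 1.17588133e+00,  8.79850740e-02,  1.37231922e+00, -2.66534790e-06,
        1.68362205e+00, -1.03092668e-01]), 'dq': array([-0.00144305, -0.00082164, -0.00133328,  0.00110748,  0.00207612,
        0.00114794]), 'joint_torque': array([ 1.95374741e-03, -3.51872098e+01, -3.13274646e+01,  9.17992679e-05,
        1.06294782e-02, -2.17005123e-06]), 'ee_pos': array([158.03232651, 526.25931675, 230.08975924]), 'eef_rot': array([ 1.45394019e-01,  9.89373144e-01, -1.13118416e-03, -2.86272201e-04]), 'wrist_force': array([ 0.29588589,  0.32060639, -0.16435722]), 'moment': array([-0.04229133,  0.02136635,  0.04459659]), 'width': 85.50825728813444}
scene {'fx': 552.5867087754249, 'fy': 552.5867087754249, 'cx': 314.67332220454637, 'cy': 235.49594770390468, 'T': array([[ 6.77134075e-01, -3.76936462e-01,  6.31987617e-01,
        -1.32791906e+02],
       [-7.35666580e-01, -3.66437061e-01,  5.69665308e-01,
        -5.83761764e+02],
       [ 1.68560597e-02, -8.50671960e-01, -5.25426578e-01,
         7.63117032e+02],
       [ 0.00000000e+00,  0.00000000e+00,  0.00000000e+00,
 
[... 236 characters left out ...]
124721e-01, -1.60750256e-02,  5.90646715e-02,
         6.00120749e+01],
       [-5.55894757e-02, -1.65957414e-01, -9.84564852e-01,
         9.60881625e+02],
       [ 0.00000000e+00,  0.00000000e+00,  0.00000000e+00,
         1.00000000e+00]])}
wrist {'fx': 371.64829954431775, 'fy': 371.64829954431775, 'cx': 318.2764158847181, 'cy': 245.12768022264294, 'T': array([[ 2.87125034e-01,  9.25187194e-01,  2.48169035e-01,
         9.49424170e+01],
       [ 9.57890645e-01, -2.76732821e-01, -7.65797493e-02,
         5.44837474e+02],
       [-2.17408648e-03,  2.59706760e-01, -9.65685079e-01,
         3.72469494e+02],
       [ 0.00000000e+00,  0.00000000e+00,  0.00000000e+00,
         1.00000000e+00]])}
```

View pics/scene0.png

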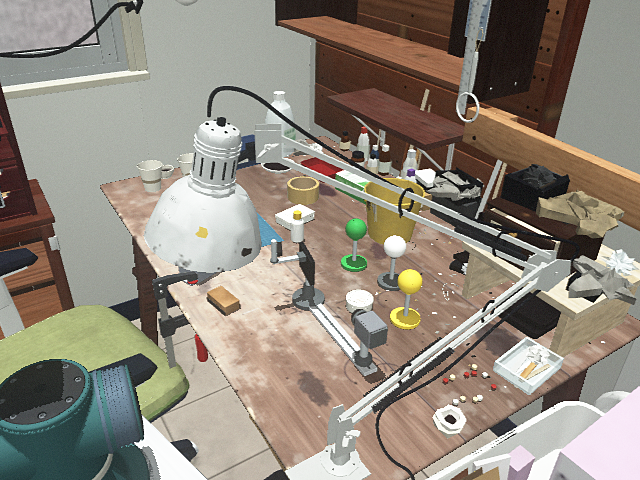

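View pics/top0.png

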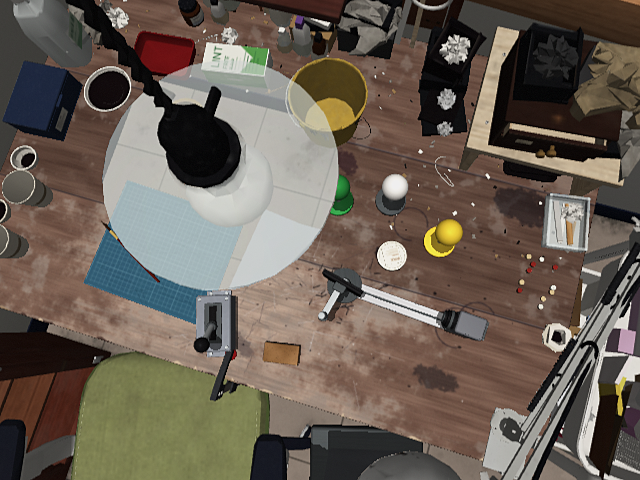

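```bash
cat > h.py <<'E'
from rig import *
import numpy as np, cv2
def at_z(c,rc,z,m=None):
    "world point where pixel (row,col) ray meets height z"
    m=m or camera_model(c); r,cc=rc
    d=np.array([(cc-m['cx'])/m['fx'],(r-m['cy'])/m['fy'],1.]); T=m['T']
    w=T[:3,:3]@d; o=T[:3,3]; return o+w*(z-o[2])/w[2]
def proj(c,P):
    m=camera_model(c); p=np.linalg.inv(m['T'])@np.append(P,1)
    return np.array([m['fy']*p[1]/p[2]+m['cy'],m['fx']*p[0]/p[2]+m['cx']])
E
python3 - <<'E'
from h import *
Z=dict(switch_box=0,knob=None,stand=0,pivot=100,lens=100,mirror=0,pin=150,ball=100,round_tin=0,sanding_block=0,polish_stick=0,glue_bottle=0)
for n,z in Z.items():
  for c in ["top","scene"]:
    for r in pinpoint(n,c)[:4]:
      zz=118 if z is None else z
      print(n,c,np.round(r['centre'],1),round(r['conf'],2),np.round(at_z(c,r['centre'],zz),1))
print(get_state()['t'])
E
```

```text
switch_box top [319.9 217.8] 0.62 [496.7 330.    0. ]
switch_box scene [269.3 208.1] 0.55 [495.8 321.8   0. ]
knob top [345.9 201.2] 0.87 [449.1 324.2 118. ]
stand top [284.6 341.7] 0.82 [574.8  76.3   0. ]
stand scene [301.6 308.5] 0.6 [571.9  65.8   0. ]
pivot top [281.3 343.8] 0.89 [572.1  70.9 100. ]
pivot scene [262.5 309.8] 0.64 [577.6  68.9 100. ]
lens top [315.6 443. ] 0.57 [ 513.9 -108.7  100. ]
lens scene [314. 352.] 0.97 [ 508.8 -102.8  100. ]
mirror top [284.7 341.6] 0.68 [574.6  76.5   0. ]
pin top [318.4 324.9] 0.87 [502.8 101.5 150. ]
pin top [258.  386.8] 0.54 [609.5  -3.9 150. ]
pin scene [247.3 274.2] 0.6 [513.5 109.1 150. ]
ball top [229.6 447.7] 0.81 [ 672.1 -119.9  100. ]
ball top [188.3 392.7] 0.67 [750.6 -18.5 100. ]
ball top [187.8 338.3] 0.6 [750.7  84.6 100. ]
ball top [352.  281.3] 0.33 [441.5 181.7 100. ]
ball scene [249.3 391.3] 0.96 [740.  -25.2 100. ]
ball scene [280.  411.4] 0.7 [ 675.3 -122.2  100. ]
ball scene [231.9 357.3] 0.63 [745.3  75.1 100. ]
round_tin top [258.7 389.8] 0.58 [630.3 -21.8   0. ]
round_tin scene [306.4 360. ] 0.63 [637.5 -26.6   0. ]
sanding_block top [349.3 281.4] 0.68 [441.2 195.8   0. ]
sanding_block scene [305.6 223.8] 0.85 [434.4 189.    0. ]
polish_stick top [322.9 220.7] 0.6 [490.8 323.6   0. ]
polish_stick scene [249.9 280.9] 0.64 [675.  257.9   0. ]
polish_stick scene [243.3 275.1] 0.23 [686.3 290.6   0. ]
glue_bottle scene [240.1 299.9] 0.83 [741.7 255.7   0. ]
1.35
```

Run:
```python
import cv2,numpy as np
t=cv2.imread("pics/top0.png"); s=cv2.imread("pics/scene0.png")
a=cv2.resize(t[250:410,170:500],None,fx=2.4,fy=2.4,interpolation=cv2.INTER_CUBIC)
b=cv2.resize(s[190:400,200:450],None,fx=2.8,fy=2.8,interpolation=cv2.INTER_CUBIC)
cv2.imwrite("pics/a.png",a);cv2.imwrite("pics/b.png",b)
```

```text
(no output)
```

View pics/a.png

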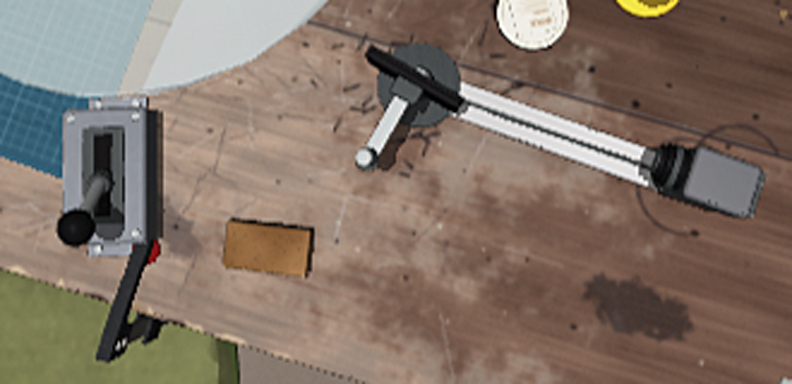

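View pics/b.png

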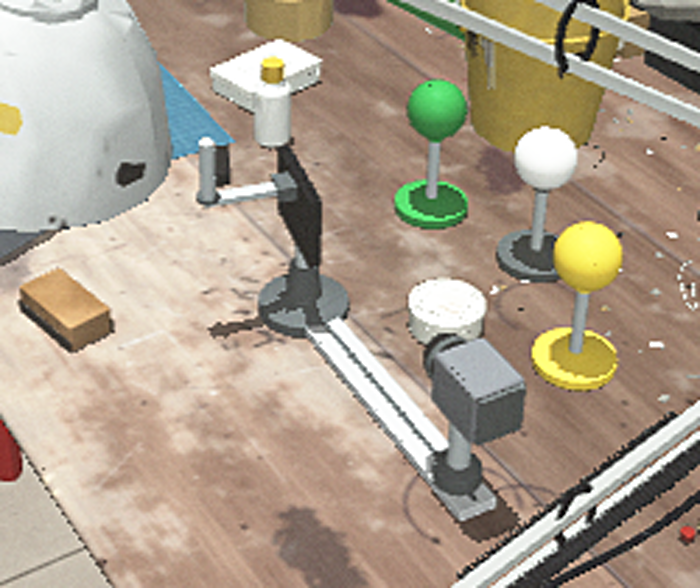

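View pics/wrist0.png

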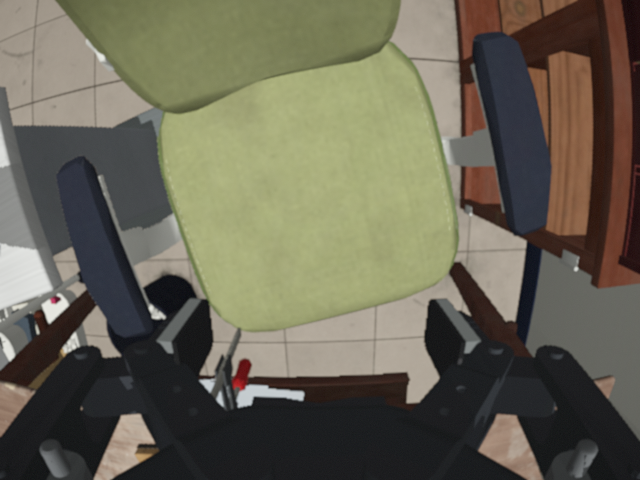

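Run:
```python
from h import *
def cloud(c):
    d=np.load(f"pics/{c}0_d.npy"); m=camera_model(c)
    v,u=np.mgrid[:480,:640]; P=np.stack([(u-m['cx'])/m['fx']*d,(v-m['cy'])/m['fy']*d,d],-1)
    W=P@m['T'][:3,:3].T+m['T'][:3,3]; W[d<=0]=np.nan; return W
T=cloud("top");S=cloud("scene")
np.save("pics/T.npy",T);np.save("pics/S.npy",S)
# height map 40mm cells
H={}
for W in(T,S):
    W=W.reshape(-1,3); W=W[~np.isnan(W[:,0])]
    for x,y,z in W:
        k=(int(x//50),int(y//50)); H.setdefault(k,[]).append(z)
print("max z map rows x, cols y from 650 to -200")
print("      "+" ".join(f"{y*50:5d}" for y in range(13,-5,-1)))
for x in range(2,18):
    print(f"{x*50:5d} "+" ".join(f"{np.percentile(H[(x,y)],98):5.0f}" if (x,y) in H else "    ." for y in range(13,-5,-1)))
for p in [(385,222),(365,228),(398,218),(355,233),(293,219),(353,216),(346,201),(325,212)]:
    print(p,np.round(T[p]))
def tri(pairs):
    A=[];b=[]
    for c,rc in pairs:
        o=camera_model(c)['T'][:3,3]; q=at_z(c,rc,0)-o;q/=np.linalg.norm(q);M=np.eye(3)-np.outer(q,q);A.append(M);b.append(M@o)
    return np.linalg.solve(sum(A),sum(b))
for n,a,b in [("pivot",(281.3,343.8),(262.5,309.8)),("lens",(315.6,443),(314,352)),("pin",(318.4,324.9),(247.3,274.2)),("ball",(188.3,392.7),(249.3,391.3))]:
    print(n,np.round(tri([("top",a),("scene",b)]),1))
from rig import *
# ball by colour
```

```text
max z map rows x, cols y from 650 to -200
        650   600   550   500   450   400   350   300   250   200   150   100    50     0   -50  -100  -150  -200
  100  -227  -227  -227  -227   252  -227  -228  -227  -229  -614  -613  -305  -299     3   200     3     2  -614
  150  -227  -226  -226  -226   267  -227  -227  -228   -37   -38   -39  -615  -615   393   404   391    -2     .
  200  -227  -227  -227  -227  -227  -227  -227  -228   -47   -41   -42  -712     .   432   492   453     .     6
  250  -228  -228  -229  -229  -229  -228  -228  -228  -230   -48   -52     .     .   433   558   558     3     3
  300  -230  -230  -231  -231  -231  -231  -230    44  -231     .     4     3     3   388   395   548   492     3
  350  -239  -240  -240  -240  -240  -240     1    47    30     3     3     3     3     3     4   479   502   450
  400  -264  -261    -0     2     3     3     3   129    45    26    27     3     4     3     3     3   456   459
  450     4     3     3     4     4     3    50   132    49    25    24     3     3     4     3     3   122   420
  500   526     3     4     4   
[... 506 characters left out ...]
2    11   123     3     3     3
  750     3     3     .     1     3     3    26    27     4     3     3    12   124    11   125     4     4     3
  800     3     3     2     2     3     3    26    27     3     4     3     3     3     3     3     3   132   249
  850     3     3     3     3     7    48    48    19     3     3   132   114   129   129     3     9    17   298
(385, 222) [371. 307.  25.]
(365, 228) [410. 296.  31.]
(398, 218) [346. 313.  24.]
(355, 233) [428. 290.  18.]
(293, 219) [552. 330.   4.]
(353, 216) [430. 328.   6.]
(346, 201) [449. 321. 129.]
(325, 212) [486. 322.  66.]
pivot [573.8  69.  101.7]
lens [ 511.2 -105.7  100.9]
pin [503.6 100.2 158.7]
ball [752.4 -18.5  91.4]
```

```bash
cat >> h.py <<'E'
from scipy.spatial.transform import Rotation as R
def loc(dw, yaw=None):
    s=get_state(); r=R.from_quat(s['eef_rot']); return np.round(r.inv().apply(np.array(dw,float))/1000,4)
def to(P):
    s=get_state(); return loc(np.array(P,float)-s['ee_pos'])
E
python3 - <<'E'
from h import *
print(to((392,324,102)), to((250,430,150)))
from scipy.optimize import least_squares
T=np.load("pics/T.npy");S=np.load("pics/S.npy")
for nm,W,c in(("top",T,(188,395)),("scene",S,(247,395))):
    w=W[c[0]-9:c[0]+10,c[1]-9:c[1]+10].reshape(-1,3); w=w[(w[:,2]>80)]
    r=least_squares(lambda p:np.linalg.norm(w-p,axis=1)-25,w.mean(0)-[0,0,10],loss='soft_l1',f_scale=2); print("ball",nm,np.round(r.x,1),len(w),r.cost/len(w))
E
```

```text
[-0.2822 -0.127   0.1294] [-0.1157 -0.0663  0.0814]
ball top [754.7 -21.8  99.7] 356 0.6094187609454096
ball scene [755.4 -22.4  99.9] 336 1.1172756138973632
```

jog_arm:
  steps:
    - {"linear": [-0.034,-0.015,0.016],"rot": [0,0,0],"fingers": 0}
    - {"linear": [-0.068,-0.03,0.032],"rot": [0,0,0],"fingers": 0}
    - {"linear": [-0.102,-0.045,0.048],"rot": [0,0,0],"fingers": 0}
    - {"linear": [-0.136,-0.061,0.063],"rot": [0,0,0],"fingers": 0}
    - {"linear": [-0.17,-0.076,0.079],"rot": [0,0,0],"fingers": 0}

```text
t: 1.77
ee_pos: [300.1, 403.9, 152.0]
eef_rot: [0.145, 0.989, 0.0, 0.0]
wrist_force: [0.5, 0.4, 0.5]
width: 25.2
```

Run:
```python
from h import *
print(get_state()['ee_pos'],to((392,324,102)))
```

```text
[300.12268474 403.92662174 151.98878587] [-0.1109 -0.0502  0.05  ]
```

jog_arm:
  steps:
    - {"linear": [-0.037,-0.017,0.017],"rot": [0,0,0],"fingers": 0}
    - {"linear": [-0.074,-0.034,0.034],"rot": [0,0,0],"fingers": 0}
    - {"linear": [-0.111,-0.05,0.05],"rot": [0,0,0],"fingers": 0}
    - {"linear": [-0.111,-0.05,0.05],"rot": [0,0,0],"fingers": 0}

```text
t: 2.1
ee_pos: [393.5, 320.4, 99.3]
eef_rot: [0.148, 0.989, -0.003, -0.001]
wrist_force: [-0.3, 0.2, -0.2]
width: 0.6
```

Run:
```python
from h import *
p,d=camera("top");cv2.imwrite("pics/t1.png",cv2.resize(p[230:430,150:350],None,fx=3,fy=3,interpolation=2))
p,d=camera("wrist");cv2.imwrite("pics/w1.png",p)
print(get_state()['ee_pos'],loc((60,1,0)),loc((105,2,0)),[(np.round(at_z("top",r['centre'],118)),r['conf']) for r in pinpoint("knob","top")])
```

```text
[391.64212046 323.68608345 101.16631893] [-0.0571  0.0184 -0.0001] [-0.0999  0.0325 -0.0002] [(array([454., 320., 118.]), 0.87)]
```

View pics/t1.png

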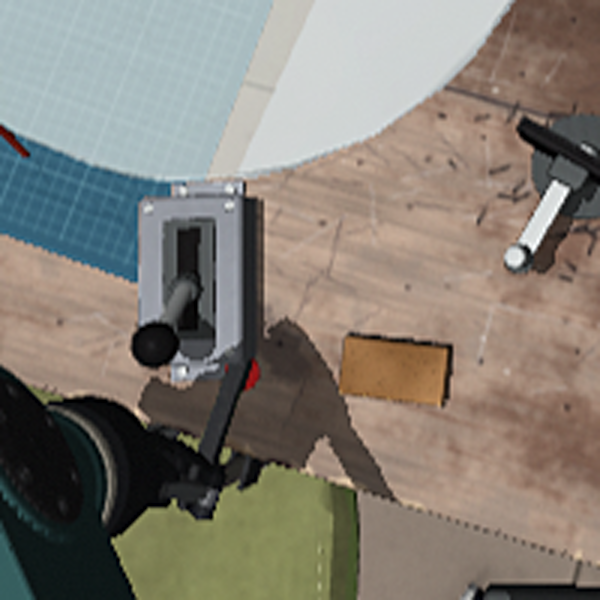

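View pics/w1.png

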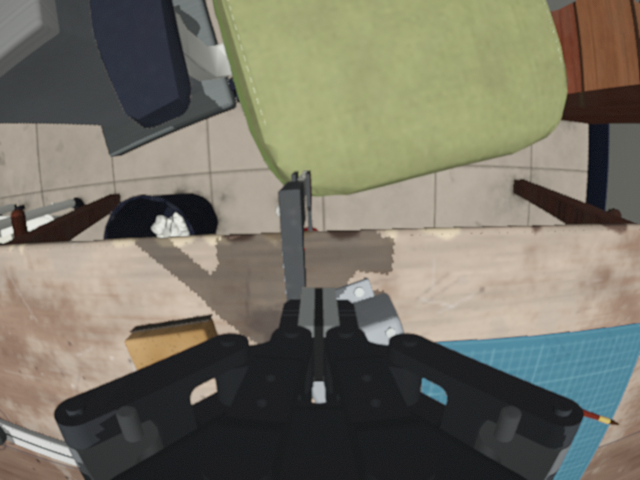

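Run:
```python
from h import *
for rc,z in [((296,197.7),48),((296,231),48),((345,196.7),48),((345,230),48),((345,201),118),((326,212),46)]: print(rc,z,np.round(at_z("top",rc,z),1))
p=proj("top",(392,324,101));print("tcp px",p,(p-[230,150])*3)
m=camera_model("wrist")
for P in [(450,322,118),(449,327,118),(392,324,101),(430,328,5)]:
    q=np.linalg.inv(m['T'])@np.append(P,1);q=q[:3];th=np.arctan2(np.hypot(q[0],q[1]),q[2]);f=q[:2]/np.hypot(q[0],q[1])
    print(P,m['cx']+m['fx']*th*f[0],m['cy']+m['fx']*th*f[1])
```

```text
(296, 197.7) 48 [542.1 359.9  48. ]
(296, 231) 48 [543.6 293.1  48. ]
(345, 196.7) 48 [447.1 355.1  48. ]
(345, 230) 48 [449.  289.5  48. ]
(345, 201) 118 [450.6 324.6 118. ]
(326, 212) 46 [484.3 327.9  46. ]
tcp px [377.68433023 202.05602055] [443.05299069 156.16806165]
(450, 322, 118) 350.8084570934412 434.12888452530456
(449, 327, 118) 360.95038541199335 430.1481710240962
(392, 324, 101) 318.20662661672134 309.87537898029376
(430, 328, 5) 339.4824856586517 297.52819048280253
```

jog_arm:
  steps:
    - {"linear": [-0.029,0.009,0],"rot": [0,0,0],"fingers": 0}
    - {"linear": [-0.048,0.015,0],"rot": [0,0,0],"fingers": 0}
    - {"linear": [-0.067,0.022,0],"rot": [0,0,0],"fingers": 0}
    - {"linear": [-0.085,0.028,0],"rot": [0,0,0],"fingers": 0}
    - {"linear": [-0.099,0.034,0],"rot": [0,0,0],"fingers": 0}

```text
t: 2.67
ee_pos: [496.2, 331.6, 103.9]
eef_rot: [0.144, 0.99, 0.001, 0.001]
wrist_force: [0.0, 0.9, 0.0]
width: 0.4
```

Run:
```python
from h import *
p,d=camera("top");cv2.imwrite("pics/t2.png",cv2.resize(p[230:430,150:350],None,fx=3,fy=3,interpolation=2))
s=get_state();print(s['ee_pos'],s['wrist_force'])
```

```text
[498.68699664 331.67356108 103.77780136] [ 3.29540405  0.3738387  -0.05709335]
```

View pics/t2.png

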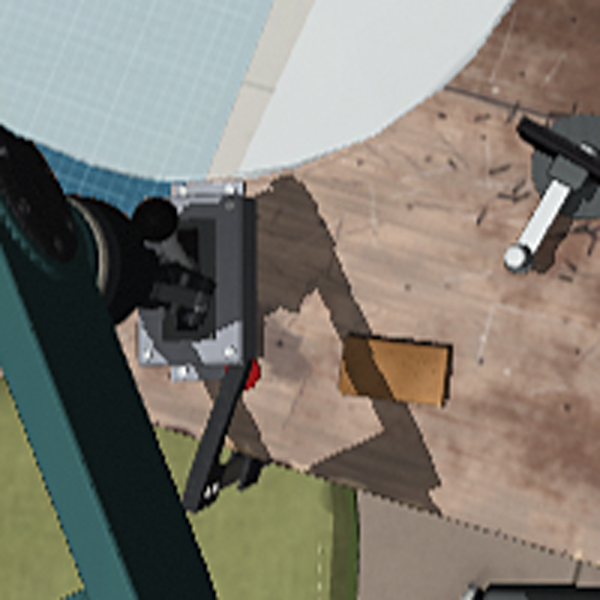

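jog_arm:
  steps:
    - {"linear": [0.028,-0.018,-0.025],"rot": [0,0,6],"fingers": 0}
    - {"linear": [0.034,-0.046,-0.055],"rot": [0,0,12],"fingers": 20}
    - {"linear": [0.028,-0.085,-0.085],"rot": [0,0,18],"fingers": 50}
    - {"linear": [0.028,-0.125,-0.09],"rot": [0,0,25],"fingers": 100}

```text
t: 3.05
ee_pos: [434.9, 225.5, 196.5]
eef_rot: [0.356, 0.935, 0.003, 0.003]
wrist_force: [1.0, -1.8, 1.0]
width: 35.8
```

Run:
```python
from h import *
p,d=camera("top");cv2.imwrite("pics/t3.png",cv2.resize(p[230:430,170:370],None,fx=3,fy=3,interpolation=2))
p,d=camera("scene");cv2.imwrite("pics/s3.png",cv2.resize(p[200:340,200:400],None,fx=4,fy=4,interpolation=2))
s=get_state();r=R.from_quat(s['eef_rot']).as_matrix();print(s['ee_pos'],s['wrist_force'],"jaw",np.degrees(np.arctan2(r[1,1],r[0,1])))
print([(np.round(at_z("top",r['centre'],118)),r['conf']) for r in pinpoint("knob","top")])
for c in("top","scene"): print(c,[(r['centre'],np.round(at_z(c,r['centre'],150)),r['conf']) for r in pinpoint("pin",c)])
```

```text
[433.74398709 221.52684855 195.65057612] [-0.66077885  0.09254493 -0.31346655] jaw 48.109455163063046
[(array([526., 329., 118.]), 0.53)]
top [([317.2, 319.2], array([505., 111., 150.]), 0.88), ([186.6, 394.7], array([739., -18., 150.]), 0.72)]
scene [([245.5, 274.2], array([518., 114., 150.]), 0.55)]
```

View pics/t3.png

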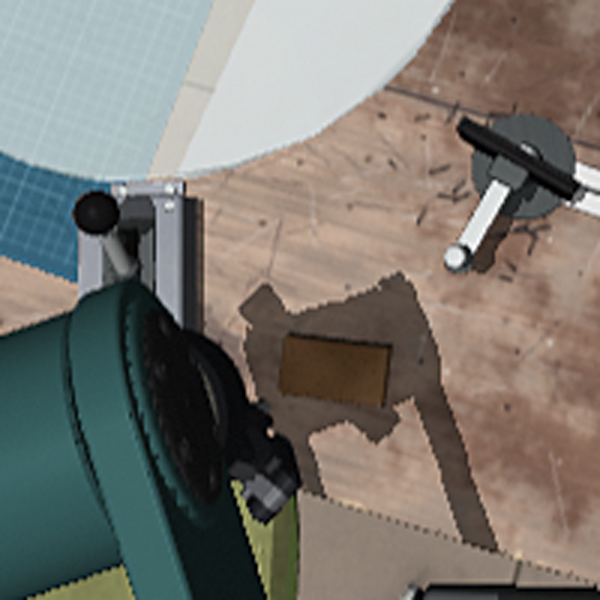

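View pics/s3.png

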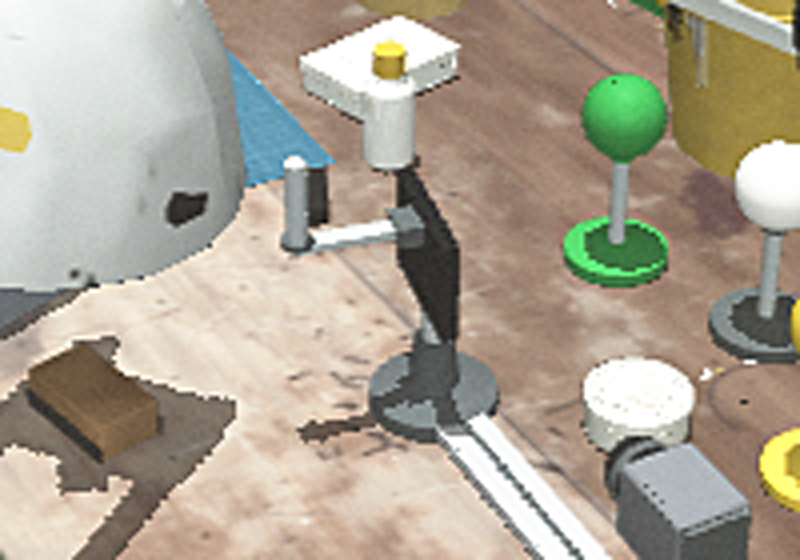

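Run:
```python
from h import *
print("pin top",at_z("top",(315.7,322.3),170),at_z("scene",(240.9,273.5),170),"collar",at_z("scene",(260.7,274.2),122))
# foot centre top crop (523,167)/3 
print("foot",at_z("top",(230+165/3,170+523/3),6),at_z("scene",(200+392/4,200+434/4),6))
T=np.load("pics/T.npy"); v,u=np.where(np.abs(T[...,2]-123)<20)
P=T[np.abs(T[...,2]-122)<12]; 
for nm,x0,x1,y0,y1 in [("cam",430,520,-190,-90),("mirror/pin",480,600,30,130)]:
    w=P[(P[:,0]>x0)&(P[:,0]<x1)&(P[:,1]>y0)&(P[:,1]<y1)]; print(nm,len(w),w.mean(0) if len(w) else 0)
c,s_,a=None,None,None
w=P[(P[:,0]>430)&(P[:,0]<540)&(P[:,1]>-190)&(P[:,1]<-90)][:,:2].astype(np.float32); print("cam rect",cv2.minAreaRect(w))
Q=T[(np.abs(T[...,2]-131)<6)];Q=Q[(Q[:,0]>520)&(Q[:,0]<630)&(Q[:,1]>20)&(Q[:,1]<130)][:,:2].astype(np.float32);print("mirror rect",len(Q),cv2.minAreaRect(Q))
# rail points
Q=T[(np.abs(T[...,2]-12)<4)];Q=Q[(Q[:,0]>500)&(Q[:,0]<620)&(Q[:,1]>-120)&(Q[:,1]<40)][:,:2].astype(np.float32);print("rail",len(Q),cv2.fitLine(Q,cv2.DIST_HUBER,0,.01,.01).ravel() if len(Q) else 0)
s=get_state();print(to((508,107,190)),to((508,107,175)))
```

```text
pin top [506.87527135 104.96872038 170.        ] [507.82562114 104.58032115 170.        ] collar [508.02847775 104.26404012 122.        ]
foot [573.57426778  70.8282251    6.        ] [575.56349011  69.37604656   6.        ]
cam 849 [ 499.18197309 -146.59052274  119.23511311]
mirror/pin 570 [554.03874965  81.99388085 125.9994541 ]
cam rect ((501.4314880371094, -143.29205322265625), (75.07062530517578, 40.18838119506836), 71.48702239990234)
mirror rect 325 ((548.911865234375, 85.0719985961914), (79.19207763671875, 58.22194290161133), 61.14474105834961)
rail 1107 [ 3.3940867e-01  9.4063902e-01  5.3634772e+02 -4.1518871e+01]
[-0.1334 -0.0384  0.0017] [-0.1334 -0.0384  0.0167]
```

jog_arm:
  steps:
    - {"linear": [-0.034,-0.01,0.001],"rot": [0,0,2],"fingers": 100}
    - {"linear": [-0.07,-0.021,0.002],"rot": [0,0,4],"fingers": 100}
    - {"linear": [-0.105,-0.032,0.003],"rot": [0,0,6],"fingers": 100}
    - {"linear": [-0.1345,-0.0405,0.003],"rot": [0,0,8],"fingers": 100}
    - {"linear": [-0.1345,-0.0405,0.003],"rot": [0,0,8],"fingers": 100}

```text
t: 3.72
ee_pos: [509.9, 100.6, 186.5]
eef_rot: [0.422, 0.907, -0.001, -0.0]
wrist_force: [-0.8, 0.1, -0.3]
width: 85.6
```

Run:
```python
from h import *
p,d=camera("wrist");cv2.imwrite("pics/w4.png",p)
p,d=camera("scene");cv2.imwrite("pics/s4.png",cv2.resize(p[150:350,200:400],None,fx=3,fy=3,interpolation=2))
s=get_state();r=R.from_quat(s['eef_rot']).as_matrix();print(s['ee_pos'],s['width'],"jaw",np.degrees(np.arctan2(r[1,1],r[0,1])),r[:,2])
print(to((507.5,104.8,136)))
```

```text
[507.88093152 103.99207008 186.81738962] 85.8349358977248 jaw 40.31854414635397 [-2.82850590e-03  9.35120214e-04 -9.99995563e-01]
[0.0007 0.0003 0.0508]
```

View pics/w4.png

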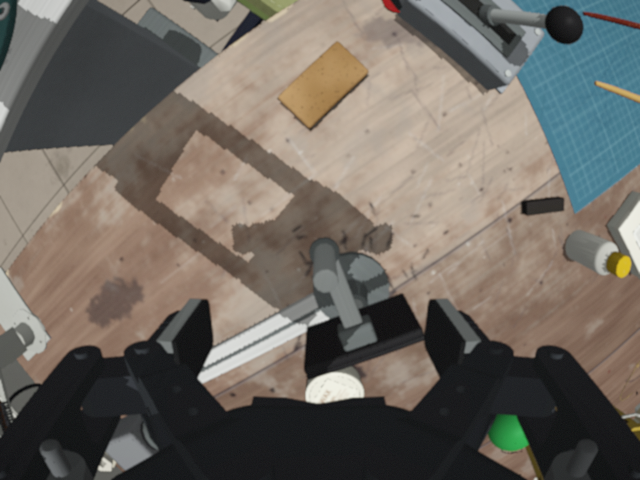

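View pics/s4.png

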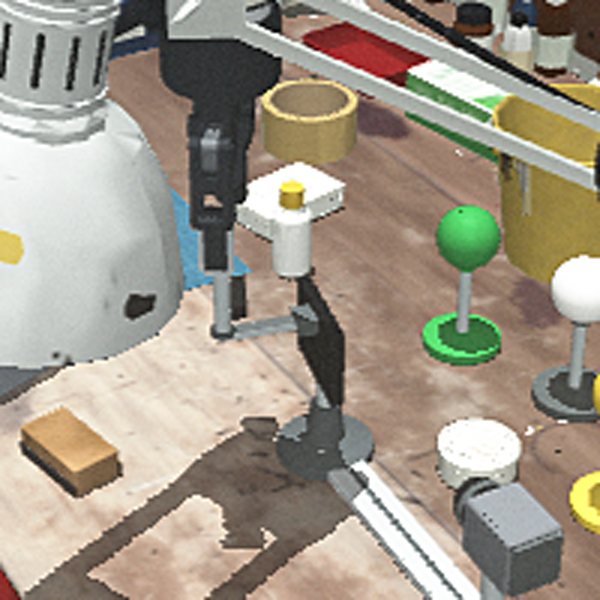

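Run:
```python
from h import *
m=camera_model("wrist")
for P in [(507.5,104.8,170),(507.5,104.8,124),(574.3,70,130)]:
    q=np.linalg.inv(m['T'])@np.append(P,1);q=q[:3];th=np.arctan2(np.hypot(q[0],q[1]),q[2]);f=q[:2]/np.hypot(q[0],q[1])
    print(P,m['cx']+m['fx']*th*f[0],m['cy']+m['fx']*th*f[1])
p=cv2.imread("pics/w4.png");cv2.imwrite("pics/w4c.png",cv2.resize(p[200:360,240:440],None,fx=4,fy=3.7,interpolation=2))
```

```text
(507.5, 104.8, 170) 320.3613881383062 290.69685173558145
(507.5, 104.8, 124) 320.0992531310304 260.90872103179964
(574.3, 70, 130) 364.46730721320233 367.7566722112132
```

View pics/w4c.png

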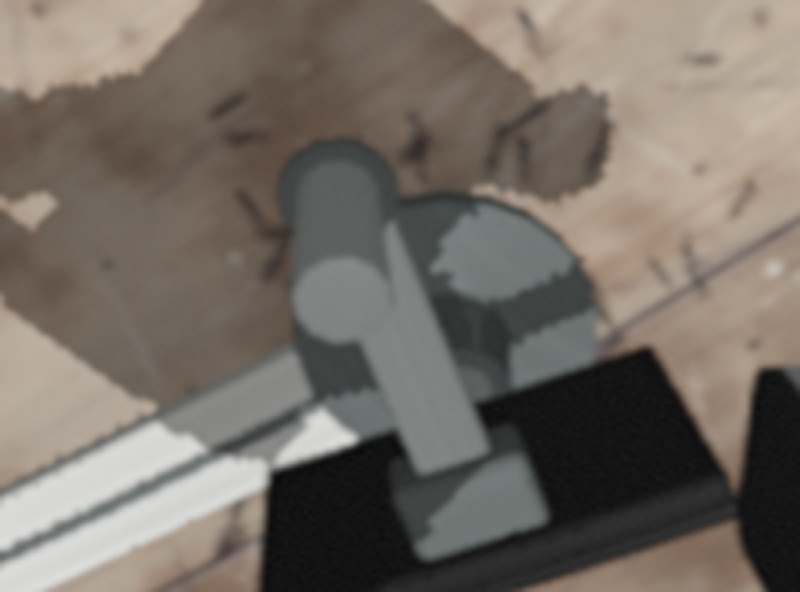

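jog_arm:
  steps:
    - {"linear": [0.0005,0,0.025],"rot": [0,0,0],"fingers": 100}
    - {"linear": [0.0005,0,0.05],"rot": [0,0,0],"fingers": 100}
    - {"linear": [0.0005,0,0.05],"rot": [0,0,0],"fingers": 100}

```text
t: 4.07
ee_pos: [503.4, 105.5, 132.3]
eef_rot: [0.419, 0.908, -0.002, -0.005]
wrist_force: [-0.2, -0.2, -1.4]
width: 85.3
```

Run:
```python
from h import *
p,d=camera("wrist");
p,d=camera("wrist");m=camera_model("wrist");cv2.imwrite("pics/w5.png",p)
for P in [(507.5,104.8,170)]:
    q=np.linalg.inv(m['T'])@np.append(P,1);q=q[:3];th=np.arctan2(np.hypot(q[0],q[1]),q[2]);f=q[:2]/np.hypot(q[0],q[1])
    print(P,m['cx']+m['fx']*th*f[0],m['cy']+m['fx']*th*f[1])
s=get_state();print(s['ee_pos'],s['width'],s['wrist_force'])
```

```text
(507.5, 104.8, 170) 322.16298087179064 350.66249139537194
[506.17374105 105.24878077 137.08781744] 85.53185159743325 [ 0.20536686 -0.58835268  0.57740533]
```

View pics/w5.png

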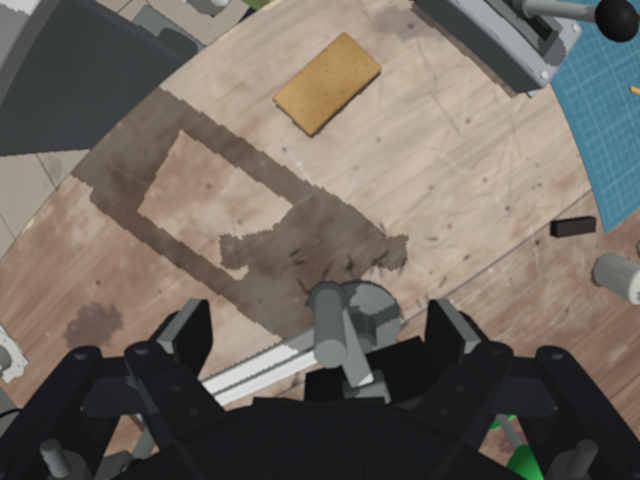

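jog_arm:
  steps:
    - {"linear": [0,0.005,0],"rot": [0,0,0],"fingers": 60}
    - {"linear": [0,0.005,0],"rot": [0,0,0],"fingers": 10}
    - {"linear": [0,0.005,0],"rot": [0,0,0],"fingers": 0}
    - {"linear": [0,0.005,0],"rot": [0,0,0],"fingers": 0}
    - {"linear": [0,0.005,0],"rot": [0,0,0],"fingers": 0}
  newtons: 30

```text
t: 4.58
ee_pos: [511.7, 106.9, 139.0]
eef_rot: [0.42, 0.907, 0.0, 0.001]
wrist_force: [0.4, 0.2, -1.2]
width: 25.4
```

Run:
```python
from h import *
p,d=camera("wrist");m=camera_model("wrist");cv2.imwrite("pics/w6.png",p)
p,d=camera("scene");cv2.imwrite("pics/s6.png",cv2.resize(p[150:350,200:400],None,fx=3,fy=3,interpolation=2))
s=get_state();r=R.from_quat(s['eef_rot']).as_matrix();print(s['ee_pos'],s['width'],s['wrist_force'],"jaw",np.degrees(np.arctan2(r[1,1],r[0,1])))
```

```text
[511.37579272 106.74422419 138.6324173 ] 10.798044810453957 [-0.93821152  0.0837181   4.56860221] jaw 40.2688342678521
```

View pics/w6.png

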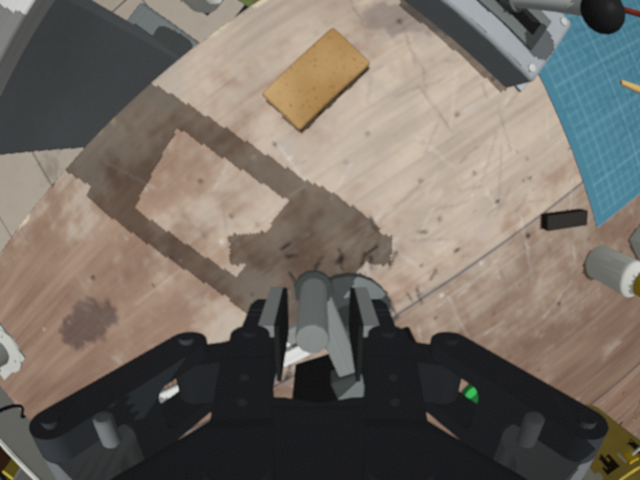

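View pics/s6.png

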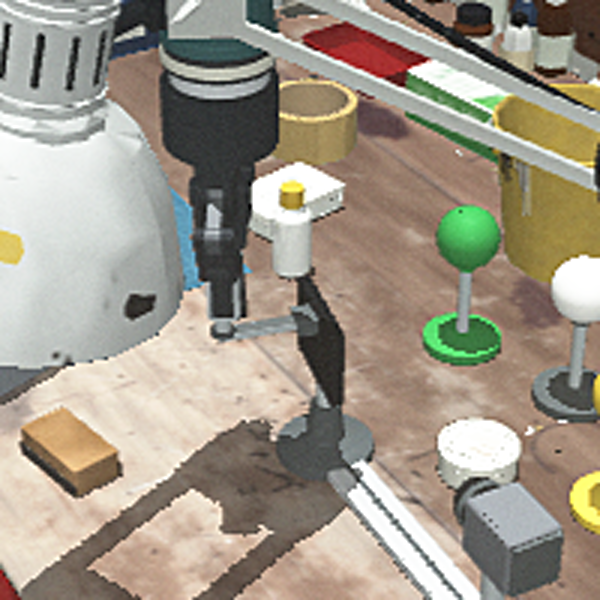

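jog_arm:
  steps:
    - {"linear": [0.001,0.005,0],"rot": [0,0,0],"fingers": 0}
    - {"linear": [0.0025,0.01,0],"rot": [0,0,0],"fingers": 0}
    - {"linear": [0.0034,0.016,0],"rot": [0,0,0],"fingers": 0}
    - {"linear": [0.004,0.021,0],"rot": [0,0,0],"fingers": 0}
    - {"linear": [0.0042,0.026,0],"rot": [0,0,0],"fingers": 0}
  newtons: 30

```text
t: 5.1
ee_pos: [527.6, 127.8, 138.5]
eef_rot: [0.42, 0.907, -0.0, -0.001]
wrist_force: [-6.5, 1.0, 5.7]
width: 11.1
```

jog_arm:
  steps:
    - {"linear": [-0.0002,0.006,0],"rot": [0,0,0],"fingers": 0}
    - {"linear": [-0.001,0.011,0],"rot": [0,0,0],"fingers": 0}
    - {"linear": [-0.002,0.016,0],"rot": [0,0,0],"fingers": 0}
    - {"linear": [-0.0036,0.022,0],"rot": [0,0,0],"fingers": 0}
    - {"linear": [-0.0036,0.022,0],"rot": [0,0,0],"fingers": 0}
  newtons: 30

```text
t: 5.52
ee_pos: [548.5, 139.1, 138.4]
eef_rot: [0.42, 0.907, 0.001, 0.0]
wrist_force: [-4.5, 3.2, 4.4]
width: 11.0
```

Run:
```python
from h import *
for c in("wrist","scene","top"):
    p,d=camera(c);np.save(f"pics/{c}7_d.npy",d);cv2.imwrite(f"pics/{c}7.png",p)
    if c!="wrist":
        p=p[150:350,200:400] if c=="scene" else p[220:370,270:470]
        cv2.imwrite(f"pics/{c}7c.png",cv2.resize(p,None,fx=3,fy=3,interpolation=2))
s=get_state();r=R.from_quat(s['eef_rot']).as_matrix();print(s['t'],s['ee_pos'],s['width'],s['wrist_force'],"jaw",np.degrees(np.arctan2(r[1,1],r[0,1])))
for n,z in(("pin",150),("mirror",0),("pivot",100)):
  for c in("top","scene"): print(n,c,[(np.round(r['centre']),np.round(at_z(c,r['centre'],z)),r['conf']) for r in pinpoint(n,c)])
```

```text
5.6667 [547.86308024 138.84834553 138.46838974] 10.74672304638385 [-3.83733904  2.72168131  5.28642439] jaw 40.30175885351678
pin top []
pin scene [(array([231., 277.]), array([562., 151., 150.]), 0.8)]
mirror top [(array([284., 339.]), array([577.,  81.,   0.]), 0.76)]
mirror scene []
pivot top [(array([280., 344.]), array([575.,  70., 100.]), 0.97)]
pivot scene [(array([261., 308.]), array([578.,  75., 100.]), 0.88)]
```

View pics/top7c.png

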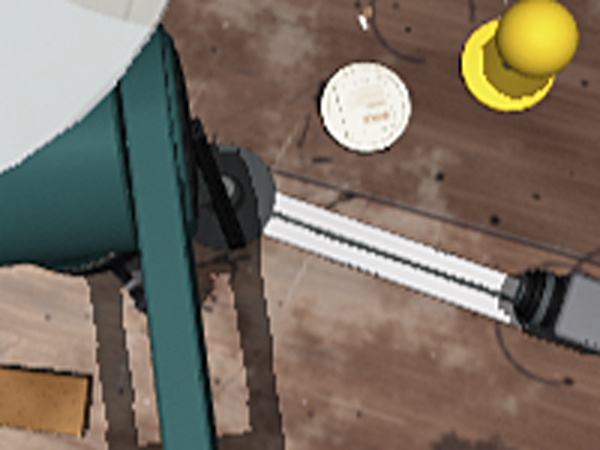

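View pics/scene7c.png

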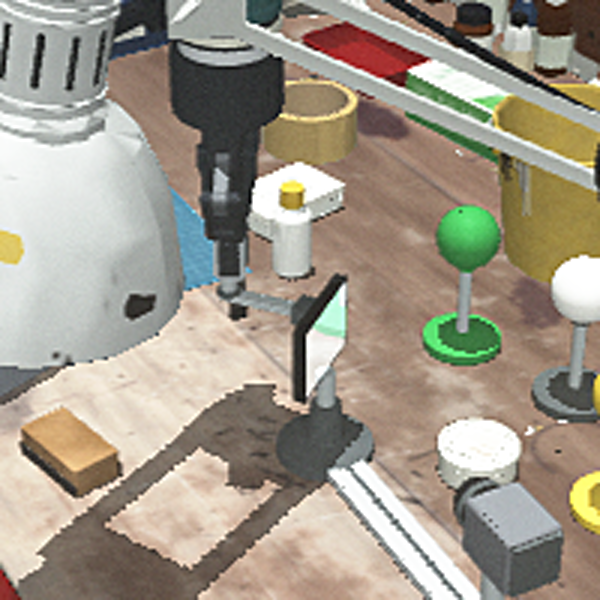

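View pics/wrist7.png

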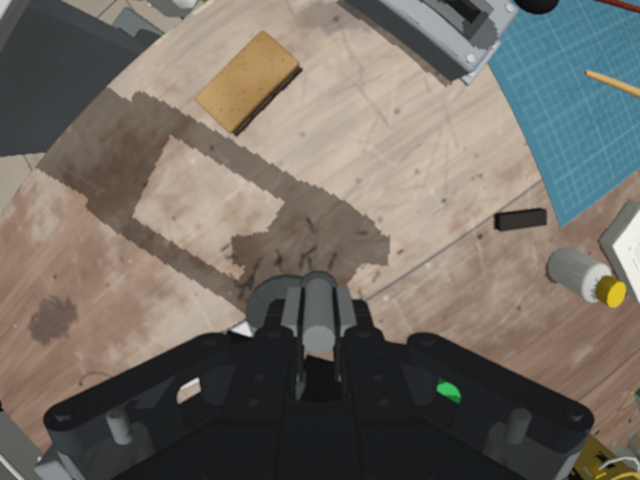

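Run:
```python
from h import *
m=camera_model("top")
def ang(a,b):
    A=at_z("top",a,130);B=at_z("top",b,130);v=A-B;return np.round(A),np.round(B),np.degrees(np.arctan2(v[1],v[0])),np.hypot(*v[:2])
print("rest",ang((250+53/2.4,170+368/2.4),(250+106/2.4,170+463/2.4)))
print("now",ang((220+125/3,270+195/3),(220+247/3,270+238/3)))
for f,img in(("top0","0"),("top7","7")):
    d=np.load(f"pics/{f}_d.npy");p=cv2.imread(f"pics/{f}.png")
    v,u=np.mgrid[:480,:640];P=np.stack([(u-m['cx'])/m['fx']*d,(v-m['cy'])/m['fy']*d,d],-1)@m['T'][:3,:3].T+m['T'][:3,3]
    k=(np.abs(P[...,2]-130)<5)&(np.hypot(P[...,0]-574.3,P[...,1]-70)<44)&(p.max(2)<60)
    w=P[k][:,:2].astype(np.float32); l=cv2.fitLine(w,cv2.DIST_HUBER,0,.01,.01).ravel();print(f,len(w),l,np.degrees(np.arctan2(l[1],l[0])))
for c in ("top7","scene7"):
    p=cv2.imread(f"pics/{c}.png"); 
    q=p[250:320,320:370] if c=="top7" else p[230:310,285:335]
    cv2.imwrite(f"pics/{c}z.png",cv2.resize(q,None,fx=8,fy=7,interpolation=2))
```

```text
rest (array([585., 107., 130.]), array([547.,  36., 130.]), np.float64(61.93522571471959), np.float64(80.52601093780213))
now (array([604.,  87., 130.]), array([532.,  60., 130.]), np.float64(20.452227292489162), np.float64(76.81717325720263))
top0 244 [4.7948074e-01 8.7755239e-01 5.6902240e+02 7.3089233e+01] 61.348503
top7 251 [9.3490273e-01 3.5490406e-01 5.6987677e+02 7.5121521e+01] 20.787563
```

View pics/top7z.png

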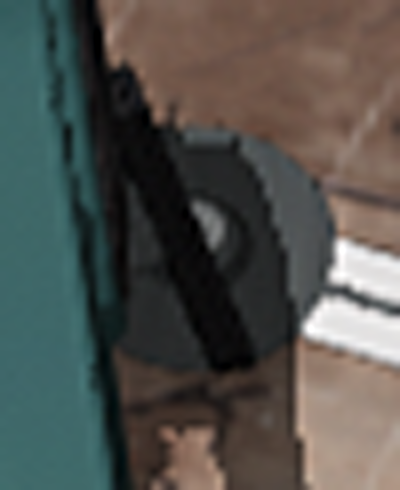

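View pics/scene7z.png

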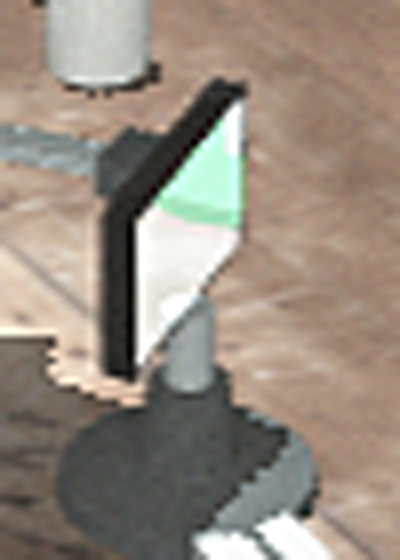

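jog_arm:
  steps:
    - {"linear": [0.0005,-0.0015,0],"rot": [0,0,0],"fingers": 0}
    - {"linear": [0.0005,-0.0015,0],"rot": [0,0,0],"fingers": 0}
    - {"linear": [0.0005,-0.0015,0],"rot": [0,0,0],"fingers": 0}
    - {"linear": [0.0005,-0.0015,0],"rot": [0,0,0],"fingers": 0}
    - {"linear": [0.0005,-0.0015,0],"rot": [0,0,0],"fingers": 0}
  newtons: 30

```text
t: 6.38
ee_pos: [546.3, 138.2, 138.4]
eef_rot: [0.42, 0.907, 0.001, 0.0]
wrist_force: [-3.0, 4.6, 4.7]
width: 10.7
```

Run:
```python
from h import *
m=camera_model("top")
for i in range(3):
    p,d=camera("top");cv2.imwrite("pics/top8.png",p)
    v,u=np.mgrid[:480,:640];P=np.stack([(u-m['cx'])/m['fx']*d,(v-m['cy'])/m['fy']*d,d],-1)@m['T'][:3,:3].T+m['T'][:3,3]
    k=(np.abs(P[...,2]-130)<5)&(np.hypot(P[...,0]-574.3,P[...,1]-70)<44)&(p.max(2)<60)
    w=P[k][:,:2].astype(np.float32); l=cv2.fitLine(w,cv2.DIST_HUBER,0,.01,.01).ravel();print(len(w),np.degrees(np.arctan2(l[1],l[0])))
    s=get_state();e=s['ee_pos'];print(s['t'],e,s['width'],s['wrist_force'],"pin-based normal",np.degrees(np.arctan2(e[1]-70,e[0]-574.3))-180)
p,d=camera("scene");cv2.imwrite("pics/s8.png",p)
for n in("knob","round_tin","sanding_block","glue_bottle","polish_stick"):
  for c in("top","scene"): print(n,c,[(np.round(at_z(c,r['centre'],118 if n=="knob" else 0)),round(r['conf'],2)) for r in pinpoint(n,c)[:2]])
```

```text
235 21.468418
6.4333 [546.26712427 138.15806688 138.45197615] 10.791959150726317 [-2.34166438  4.30493758  5.17291257] pin-based normal -67.6430206524403
237 21.445993
6.4833 [546.28168532 138.15402579 138.46205439] 10.907394468246546 [-2.95118271  5.30695952  5.28073375] pin-based normal -67.65229623425083
236 21.380466
6.5333 [546.26496553 138.15059961 138.46185343] 11.131073327477726 [-2.85010517  4.15317505  4.59369082] pin-based normal -67.63925997432801
knob top []
knob scene [(array([552., 122., 118.]), 0.67), (array([559.,  51., 118.]), 0.43)]
round_tin top [(array([635., -19.,   0.]), 0.58), (array([ 512., -134.,    0.]), 0.49)]
round_tin scene [(array([640., -25.,   0.]), 0.69), (array([896.,  61.,   0.]), 0.65)]
sanding_block top [(array([437., 195.,   0.]), 0.89)]
sanding_block scene [(array([434., 194.,   0.]), 0.93)]
glue_bottle top []
glue_bottle scene [(array([727., 252.,   0.]), 0.65), (array([678., 166.,   0.]), 0.58)]
polish_stick top []
polish_stick scene [(array([675., 262.,   0.]), 0.49)]
```

View pics/top8.png

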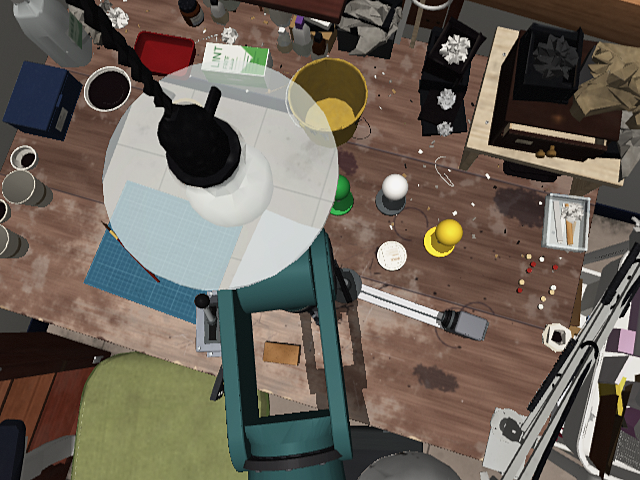

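Run:
```python
from h import *
s=get_state();print(s['ee_pos'],s['width']); print(close_job())
```

```text
[546.26262132 138.15966264 138.4594574 ] 10.895188990676742
the job is handed in; nothing more can be done
None
```

I pushed the switch lever over to its on side. I then gripped the mirror pin with 30 N, swung the mirror about 40° clockwise and handed in at about 7 s while holding it steady. No verdict came back, so the results below are my own measurements.

- **Switch:** the knob moved about 80 mm away from the robot. In the last top picture it was still on the on side, at about column 204, row 301. The network did not find it in that last picture, so I read it by eye.
- **Mirror angle:** the wanted direction of the mirror's normal was about -68.0°, with a tolerance of about ±3°. The mirror's top edge in the image gave -68.6° and the gripped pin position gave -67.6°. I backed off about 1.1° after a first setting that went slightly too far. The camera direction taken from the rail, the camera box and the rest position differed by up to 2°, which shifts the wanted angle by at most about 1°.
- **Target:** I aimed at the white ball at about (755, -22, 100) mm. The two depth fits agreed within 1 mm.
- **Hold:** the finger opening stayed at about 11 mm on the 12 mm pin, and the tool position was steady over the last readings. I could not read the contact force on the mirror directly.
- **Bystanders:** the tin, sanding block and polish stick were found within about 6 mm of where they started. The glue bottle read about 15 mm off in one low-confidence detection. The arm never came near it, so I take that as detector error.

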